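Lock the labelling turntable and twist the cap off the jar

ROBOT

A 7-joint arm with a two-finger parallel gripper is mounted at the origin on a cart in front of the work surface, level with it; the furniture and walls round the work are solid. World frame = base frame: x ahead of the robot, y to its left, z up, the work surface at z = 0. Lengths are in m, angles in rad, forces in N, time in s.
With the tool pointing down it reaches from about 0.425 to 0.925 m from the base axis. Payload 6.8 kg.
Tool frame: the origin (TCP) lies at the very end of the fingers, on their centre line; the grasp point (between the pads) lies 19 mm behind it; z points along the fingers, y is the line along which they close (so a half turn about z gives the same grasp; the last joint's range is limited). The gripper opens to 85 mm and grips with 20 to 120 N. Pads are 22 mm wide; open, the fingers measure 114 mm over their backs; the gripper's body (76 mm by 85 mm) begins 54 mm behind the grasp point. The pads swing forward as they close: fully open they stand 13 mm farther back than shut.
Start: joints at [-1.261, 0.477, 0.022, 1.555, -0.011, 1.109, -0.083], TCP at [0.274, 0.617, 0.231] pointing down, gripper open.
Joint ranges: [-2.96, 2.96], [-0.34, 2.1], [-1.41, 1.46], [0.24, 2.44], [-1.37, 4.51], [0.17, 1.92], [-2.96, 2.96]. Speed limits (rad/s): [2.39, 2.39, 3.14, 3.14, 3.14, 3.14, 3.14].

INTERFACE

Orientations are given as a unit quaternion [w, x, y, z].
In Python, from station import bot gives the robot as it stands. The module is installed in compiled form; this text tells all that it offers.
- The arm moves only by the shell command python3 -m jog 'ROWS' [OPENING] [FORCE]. ROWS is JSON, a list of rows, each a list of 4 numbers: the shift along the tool's x, y, z in cm, then the turn about the tool's z in rad. In form: [[x, y, z, spin], ...]. A call has 1 to 20 rows; each row is the pose to reach, as a shift and turn from the pose commanded when the call began, along the tool's axes at that moment; what a row does not reach only later rows make up. A row lasts 1/12 s, in which the tool goes at most 41.7 mm and 7.16 degrees, less where a joint would pass 70% of its speed; a pose out of reach is approached as far as the arm can. A call with a gripper value outside its range is refused whole. OPENING is the closure, from -1 (fully open) to 1 (shut), set as the call begins (- or left out, the last holds). The fingers move at their own pace and stop on an object; FORCE is the grip in N (left out, the last holds). Time passes only in rows, so rows that repeat a pose let the fingers close. It gives the time, the measured TCP pose, the force, the opening and the grip force at its end, in the units of the state.
- bot.get_obs(): the state, without advancing time (a new reading comes with each control period).
- bot.read_camera(name): name is "scene" or "side" or "wrist"; returns a dict with "pixels" (420x560x3 uint8, red, green, blue), "depth" (420x560 float32, m along the optical axis (not along the pixel's ray), 0 where there is no reading), "fovy" (degrees; the focal length in pixels is half the picture's height over the tangent of half this angle, whatever the lens; pixels are square), "cx", "cy" (the principal point, pixels), "pose" (4x4, takes a point from camera to world coordinates). Camera axes: x right, y down, z forward; pixel columns grow to the right and rows downward; lengths in m; the calibration is good to about 2 mm. A picture is of the moment at which its call begins.
- bot.hand_in(): hands the job in; it is judged then, once.
The state is a dict: "t": time; "q": joint angles; "joint_vel": joint speeds; "joint_torque": joint torques, N m; "eef_pos": TCP position; "tool_rot": TCP orientation; "contact_force": force on the tool from outside, world axes, zero at the start; "torque": the same for the moment, N m; "gripper_width": opening from 0.0 (shut) to 1.0 (fully open); "grasp_force": force on a finger pad.
Only numpy, scipy, OpenCV 4.12 (cv2) and the standard library are available. Lean on these libraries where they do the work, as an engineer would, in place of code of your own. Each camera call takes 0.05 s, during which the arm holds its last target. There are 200 camera calls.

TASK

The turntable with the amber jar spins freely, so first take the orange-handled locking pin from its wooden parking block, push it fully home through the hole in the turntable's ear into the hole below, and let go of it. Then, without the jar turning along, twist the tight white cap anticlockwise until its lugs come free (about a sixth of a turn), lift it off, and finish while still holding it level in the gripper, over the jar and a few centimetres clear of its rim. Leave the pin in place and do not disturb the small carton, bearing, toothed pulley and drill jig.

Things in the scene. Friction and masses are not known exactly. Their poses are not given: they have to be found in the camera images.
- stand: Grey fixed foot of the labelling turntable, a disc 144 mm across, 20 mm high. Origin: centre of the underside, on the turning axis; z up. An arm towards its own -y ends in a 44 x 44 x 40 mm block, centred 95 mm from the axis, with the lower locking hole (10 mm across, 37 mm deep). The jar stands on the aluminium turning plate above it (112 mm across, top 50 mm above the bench).
- lock_hole (a point): Centre of the lower locking hole's mouth, 40 mm above the bench. Axes as stand. Right above it at the start lies the ear of the turning plate (aluminium, 36 x 36 x 10 mm, top 52 mm above the bench) with a through hole 10 mm across, its upper mouth 12 mm above this point.
- turntable (a joint): Angle of turning plate and jar in rad, anticlockwise from above positive; 0 at the start, when the two locking holes are in line. Turns almost freely (0.04 N m) until the pin is in.
- jar_rim (a point): Centre of the rim of the amber jar (68 mm across) fixed on the turning plate, 136 mm above the bench; z up, x (stripe on the label) turns with the jar. Shoulder 31 mm below it, a neck 41 mm across with three lugs, the first at +x. A sprung rubber seal in the mouth pushes the cap up with about 22 N: it is tight and rises 3 mm once free. Closed cap: top 6 mm above, lower edge 20 mm below.
- cap: White ribbed round cap, 58 mm across, 26 mm high, 50 g, loose, held by three inner lugs. Origin: centre of its lower edge; z up; x towards the red mark on top. Closed, its x stands 1 to 8 degrees anticlockwise of the jar's x (a stop bars clockwise). It lifts off at 42 to 76 degrees anticlockwise of the jar's x (best 59); near 80 degrees the next lugs stop it. Twisting takes up to 0.3 N m.
- pin: Locking pin standing in the parking block, 89 mm long, 50 g: steel shaft 8 mm across, 44 mm long with tapered foot, above it an orange round handle 20 mm across, 45 mm high. Origin: centre of the foot's end; z towards the handle. Parked, its origin is 11 mm above the bench; fully home in the turntable, 8 mm, the handle's shoulder resting on the ear.
- park: Fixed wooden parking block, 56 x 56 x 55 mm, with a hole 10 mm across and 50 mm deep in the middle of its top. Origin: centre of the underside.
- small_carton: Small brown carton, 66 x 88 x 49 mm, bystander. Origin: centre of the underside.
- bearing: Steel ball bearing lying flat, 52 mm across, 15 mm high, bystander. Origin: centre of the underside.
- toothed_pulley: White toothed pulley, 54 mm across, 29 mm high, bystander. Origin: centre of the underside.
- drill_jig: White drill jig, 45 x 75 x 38 mm, bystander. Origin: centre of the underside.

How it is judged:
By the outcome, as a careful person would: the job done as asked, in the order asked, and still so for the second after the job is handed in, while the arm keeps its last pose, push and grip.
It also fails if it takes over 58 s, if anything falls off the work surface, if the arm or the gripper's body presses on something with over 40 N, if the wrist force passes 120 N, or if a joint passes its speed limit or range.

## Working session

There is one attempt and no reset: what is moved stays moved. The work goes in short steps, Python scripts to look and compute and a shell command to move; the robot and the scene stay as the last step left them, time stands still between calls to the robot, and variables do not carry over. Pictures are saved under pics/ and viewed, at most 10 in all, crops included, and the job is handed in when it is done.

```bash
mkdir -p pics; cat > h.py <<'E'
import numpy as np, cv2
from station import bot
from scipy.spatial.transform import Rotation as R
def cam(n):
    c=bot.read_camera(n); c['f']=210/np.tan(np.radians(c['fovy'])/2); c['pose']=np.array(c['pose']); return c
def ray(c,u,v,z):
    d=c['pose'][:3,:3]@np.array([(u-c['cx'])/c['f'],(v-c['cy'])/c['f'],1]); o=c['pose'][:3,3]
    return o+d*(z-o[2])/d[2]
def cloud(c):
    v,u=np.mgrid[:420,:560]; D=c['depth']
    P=np.stack([(u-c['cx'])/c['f']*D,(v-c['cy'])/c['f']*D,D],-1)
    return P@c['pose'][:3,:3].T+c['pose'][:3,3]
def save(c,n): cv2.imwrite('pics/'+n,np.ascontiguousarray(c['pixels'][...,::-1]))
def tool(p):  # world shift to tool axes, cm
    o=bot.get_obs(); q=o['tool_rot']; r=R.from_quat([q[1],q[2],q[3],q[0]])
    return r.inv().apply(np.array(p)-o['eef_pos'])*100, r.as_matrix().round(3)
E
python3 - <<'E'
from h import *
for n in ['scene','side']:
    c=cam(n); save(c,n+'0.png'); np.savez('c_'+n,**c); print(n,c['fovy'],c['cx'],c['cy'],c['pose'].round(3).tolist())
o=bot.get_obs(); print({k:np.round(v,3) for k,v in o.items()})
E
```

```text
scene 47.215367499349455 280.622890506882 204.50017894515065 [[-0.453, -0.523, 0.722, -0.133], [-0.891, 0.28, -0.357, 0.524], [-0.016, -0.805, -0.593, 0.689], [0.0, 0.0, 0.0, 1.0]]
side 51.78069932461405 284.09666723941297 207.58625153738322 [[-0.876, -0.278, 0.394, 0.139], [-0.482, 0.508, -0.714, 0.98], [-0.001, -0.815, -0.579, 0.777], [0.0, 0.0, 0.0, 1.0]]
{'t': np.float64(0.1), 'q': array([-1.261,  0.478,  0.022,  1.556, -0.011,  1.109, -0.083]), 'joint_vel': array([ 0.001, -0.   ,  0.001, -0.003, -0.   , -0.   , -0.   ]), 'joint_torque': array([ 6.0000e-03, -5.9776e+01,  1.6140e+00, -2.8196e+01,  1.3000e-02,
        5.0000e-03,  0.0000e+00]), 'eef_pos': array([0.274, 0.616, 0.23 ]), 'tool_rot': array([-0.   ,  0.207,  0.978, -0.001]), 'contact_force': array([ 0.053, -0.089,  0.454]), 'torque': array([-0.001,  0.019, -0.053]), 'grasp_force': np.float64(0.0), 'gripper_width': np.float64(0.998)}
```

View pics/scene0.png

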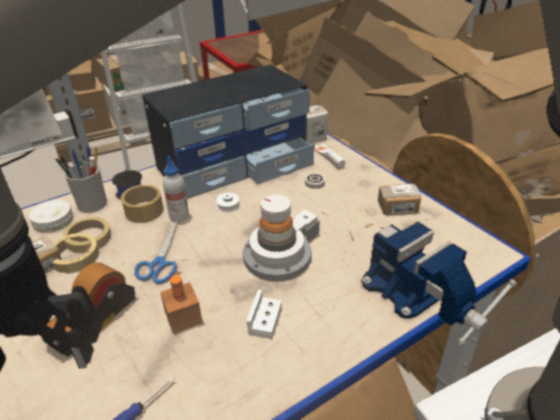

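View pics/side0.png

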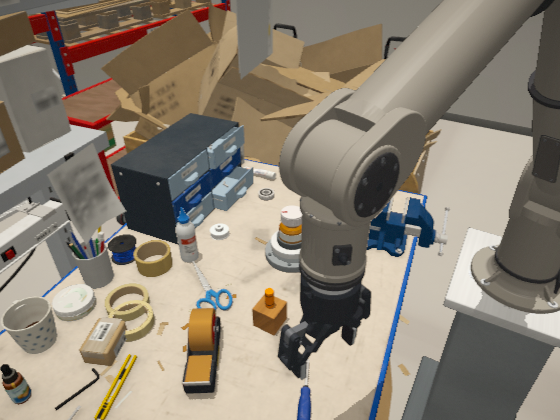

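Both views show the parking block with the orange handle (scene 178,285; side 270,297), the jar with its cap (scene 276,208; side 291,214) and the ear at scene (307,222).

```bash
python3 - <<'E'
from h import *
ims=[]
for n,(x,y,w,h) in [('scene',(235,185,95,95)),('scene',(150,265,65,65)),('side',(255,195,70,85)),('side',(240,280,60,60))]:
    c=dict(np.load(f'c_{n}.npz')); im=c['pixels'][y:y+h,x:x+w,::-1]
    ims.append(cv2.resize(im,(390,290),interpolation=cv2.INTER_CUBIC)if 0 else cv2.copyMakeBorder(cv2.resize(im,None,fx=290/h,fy=290/h,interpolation=cv2.INTER_CUBIC),0,0,0,395-round(w*290/h),cv2.BORDER_CONSTANT))
cv2.imwrite('pics/crop1.png',np.vstack([np.hstack(ims[:2]),np.hstack(ims[2:])]))
# orange handle, depth-based
for n in ['scene','side']:
    c=dict(np.load(f'c_{n}.npz')); P=cloud(c); hsv=cv2.cvtColor(c['pixels'],cv2.COLOR_RGB2HSV)
    x,y,w,h=(150,265,65,65) if n=='scene' else (240,280,60,60)
    m=np.zeros((420,560),bool); m[y:y+h,x:x+w]=1
    for zlo,zhi,l in [(.092,.11,'handle top'),(.065,.09,'handle side'),(.05,.06,'block top')]:
        k=m&(P[...,2]>zlo)&(P[...,2]<zhi); print(n,l,k.sum(),P[k].mean(0).round(4),np.ptp(P[k],axis=0).round(3),np.median(hsv[k],0))
    x,y,w,h=(235,185,95,60) if n=='scene' else (262,195,60,60)
    m[:]=0; m[y:y+h,x:x+w]=1
    k=m&(P[...,2]>.137)&(P[...,2]<.15); print(n,'cap top',k.sum(),P[k].mean(0).round(4),np.ptp(P[k],axis=0).round(3),np.median(hsv[k],0))
    k=m&(P[...,2]>.137)&(P[...,2]<.15)&(hsv[...,1]>90); print('red',k.sum(),P[k].mean(0).round(4) if k.any() else '')
E
```

```text
scene handle top 98 [0.4784 0.4267 0.0975] [0.022 0.019 0.009] [ 13.  182.5 228. ]
scene handle side 120 [0.4734 0.4274 0.0777] [0.012 0.02  0.024] [ 11. 157. 130.]
scene block top 647 [0.4754 0.4272 0.0533] [0.059 0.057 0.01 ] [ 13. 147. 180.]
scene cap top 437 [0.5433 0.2013 0.1402] [0.059 0.058 0.006] [ 15.  18. 242.]
red 0 
side handle top 67 [0.4798 0.4281 0.0982] [0.019 0.02  0.009] [ 19. 255. 244.]
side handle side 79 [0.4773 0.4319 0.077 ] [0.02  0.015 0.025] [ 15. 255. 150.]
side block top 424 [0.477  0.4315 0.0541] [0.058 0.058 0.009] [ 17. 173. 197.]
side cap top 243 [0.5463 0.2031 0.141 ] [0.056 0.058 0.007] [ 15.  17. 244.]
red 2 [0.5611 0.2068 0.1418]
```

View pics/crop1.png

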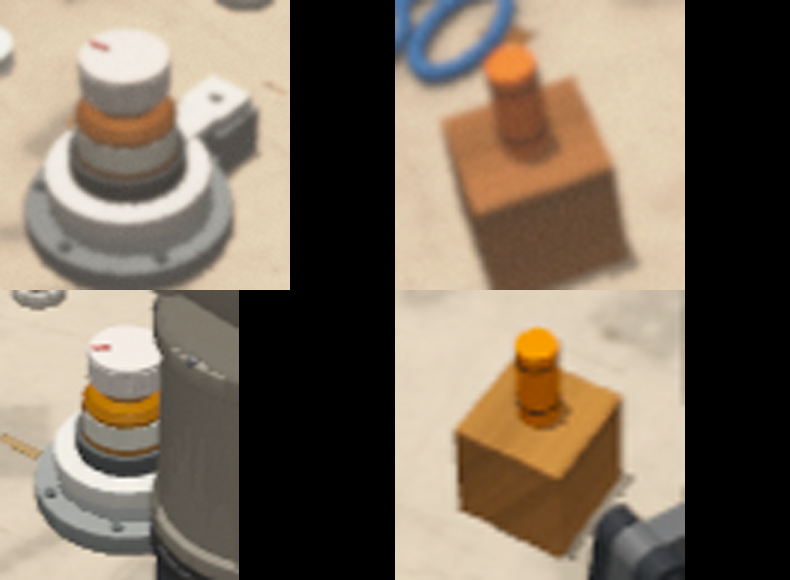

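The crops show the ear's hole at about scene (305.8,217.1), the red mark at (267.4,200.1), and the pin upright in its block.

```bash
python3 - <<'E'
from h import *
c=dict(np.load('c_scene.npz'))
h=ray(c,305.8,217.1,.052); r=ray(c,267.4,200.1,.142); a=np.array([.5445,.202])
d=h[:2]-a; print(h,np.hypot(*d),np.degrees(np.arctan2(*d[::-1]))); d=r[:2]-a; print(r,np.hypot(*d),np.degrees(np.arctan2(*d[::-1])))
print(tool([.4785,.4275,.23]))
E
```

```text
[0.57661608 0.11339953 0.052     ] 0.0942416350836781 -70.07533076114589
[0.55855596 0.21078681 0.142     ] 0.016576425053698843 32.010758984008
(array([-26.38596231,  -8.95936871,   0.06178016]), array([[-0.914,  0.406, -0.001],
       [ 0.406,  0.914, -0.002],
       [-0.   , -0.002, -1.   ]]))
```

```bash
python3 -m jog '[[-4,-1.4,0,0.1],[-8,-2.7,0,0.2],[-12,-4,0,0.3],[-15,-5,0,0.4],[-18,-6,0,0.5],[-21,-7,0,0.6],[-24,-8,0,0.7],[-26.4,-9,0,0.8],[-26.4,-9,0,0.8],[-26.4,-9,0,0.8],[-26.4,-9,0,0.8],[-26.4,-9,0,0.8]]' -1 60
python3 - <<'E'
from h import *
print(tool([.4785,.4275,.064]),bot.get_obs()['q'].round(2))
c=cam('wrist'); save(c,'w1.png'); P=cloud(c); hsv=cv2.cvtColor(c['pixels'],cv2.COLOR_RGB2HSV)
k=(P[...,2]>.095)&(P[...,2]<.108)&(np.hypot(P[...,0]-.4785,P[...,1]-.4275)<.03); print('top',k.sum(),P[k].mean(0),np.ptp(P[k],axis=0))
v,u=np.nonzero(k); 
if len(u): print(u.mean(),v.mean(),ray(c,u.mean(),v.mean(),.1))
E
```

```text
t: 1.1
eef_pos: [0.4773, 0.4289, 0.231]
tool_rot: [-0.001, 0.571, 0.821, -0.0]
contact_force: [0.1, -0.0, -0.4]
gripper_width: 0.996
grasp_force: 0.0
(array([-0.18677148,  0.07946648, 16.69634606]), array([[-0.349,  0.937, -0.001],
       [ 0.937,  0.349,  0.   ],
       [ 0.001, -0.001, -1.   ]])) [-1.02  0.43  0.26  1.65 -0.12  1.07 -0.37]
top 395 [0.48048774 0.42496279 0.09952408] [0.01959433 0.0196452  0.00639063]
282.2025316455696 205.97974683544305 [0.48043567 0.42509685 0.1       ]
```

View pics/w1.png

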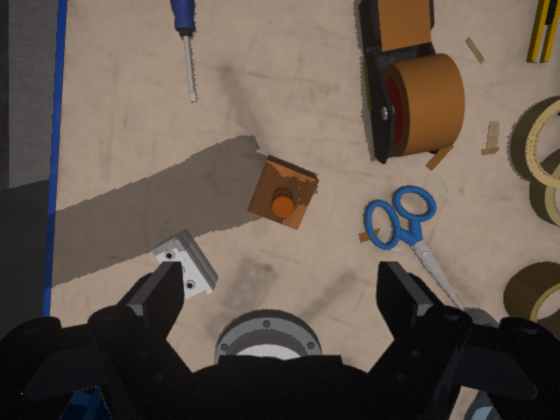

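The wrist view shows the pin's handle at (282,206), centred between the open fingers' columns. The jig at (185,270) is lower than the fingertips will go.

```bash
python3 -m jog '[[-0.3,0.15,3,0],[-0.3,0.15,6,0],[-0.3,0.15,9,0],[-0.3,0.15,12,0],[-0.3,0.15,14,0],[-0.3,0.15,15.5,0],[-0.3,0.15,16.4,0],[-0.3,0.15,16.4,0],[-0.3,0.15,16.4,0]]'
python3 - <<'E'
from h import *
print(tool([.4797,.4262,.066])[0],bot.get_obs()['contact_force'])
E
```

```text
t: 1.9
eef_pos: [0.4808, 0.4259, 0.0675]
tool_rot: [-0.0, 0.572, 0.821, 0.0]
contact_force: [-0.6, 0.6, 0.6]
gripper_width: 0.995
grasp_force: 0.0
[ 0.06123573 -0.09192469  0.14728996] [-0.56160422  0.56188549  0.62106669]
```

```bash
python3 -m jog '[[0,0,0,0],[0,0,0,0],[0,0,0,0],[0,0,0,0],[0,0,0,0],[0,0,0,0],[0,0,0,0],[0,0,0,0],[0,0,0,0],[0,0,0,0]]' 1 60
python3 -m jog '[[0,0,-2,0],[0,0,-4,0],[0,0,-6,0],[0,0,-8,0],[0,0,-8.5,0],[0,0,-8.5,0],[0,0,-8.5,0]]'
python3 - <<'E'
from h import *
print(tool([.5766,.1134,.16]))
c=cam('wrist'); save(c,'w2.png');
P=cloud(c)
k=(abs(P[...,2]-.052)<.004)&(np.hypot(P[...,0]-.577,P[...,1]-.113)<.03); print('ear',k.sum(),P[k].mean(0) if k.any() else '')
E
```

```text
t: 2.73
eef_pos: [0.4813, 0.4255, 0.0679]
tool_rot: [-0.0, 0.572, 0.82, 0.0]
contact_force: [-2.1, -1.1, 5.5]
gripper_width: 0.216
grasp_force: 58.6
t: 3.32
eef_pos: [0.4807, 0.425, 0.1514]
tool_rot: [-0.0, 0.572, 0.82, -0.0]
contact_force: [0.8, 0.3, -1.2]
gripper_width: 0.215
grasp_force: 59.5
(array([-32.55738872,  -1.77795849,  -0.84581392]), array([[-0.346,  0.938, -0.001],
       [ 0.938,  0.346, -0.001],
       [-0.   , -0.001, -1.   ]]))
ear 0
```

View pics/w2.png

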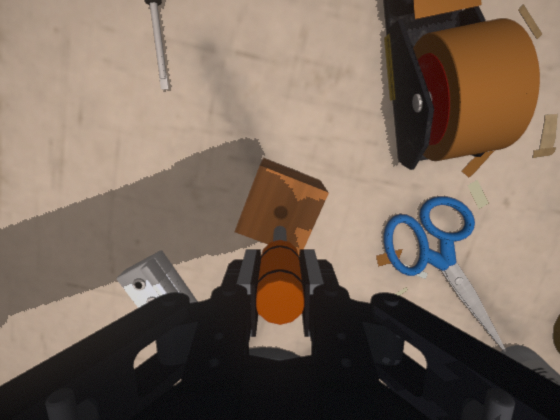

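The wrist view shows the pin upright in the pads (handle 280,295, shaft at 280,233) and out of the block's hole.

```bash
python3 -m jog '[[0,0,-4,0],[-1,0,-8,0],[-4,-0.2,-10,0],[-8,-0.4,-10,0],[-12,-0.6,-10,0],[-16,-0.9,-10,0],[-20,-1.1,-10,0],[-24,-1.3,-10,0],[-28,-1.5,-10,0],[-31,-1.7,-10,0],[-32.5,-1.8,-10,0],[-32.5,-1.8,-10,0],[-32.5,-1.8,-7,0],[-32.5,-1.8,-4,0],[-32.5,-1.8,-1,0],[-32.5,-1.8,-1,0],[-32.5,-1.8,-1,0],[-32.5,-1.8,-1,0]]'
python3 - <<'E'
from h import *
o=bot.get_obs();print(tool([.5766,.1134,.16])[0],o['eef_pos'],o['q'].round(2))
ims=[]
for n in ['wrist','scene']:
    c=cam(n); save(c,n+'3.png'); np.savez('d_'+n,**c)
    if n=='scene':ims.append(cv2.resize(c['pixels'][150:255,240:345],(400,400),interpolation=cv2.INTER_CUBIC))
    else: ims.append(cv2.resize(c['pixels'][150:350,180:380],(400,400),interpolation=cv2.INTER_CUBIC))
cv2.imwrite('pics/crop3.png',np.hstack(ims)[...,::-1])
E
```

```text
t: 4.87
eef_pos: [0.5771, 0.1147, 0.1631]
tool_rot: [0.0, 0.572, 0.82, 0.0]
contact_force: [-0.1, 0.7, -0.4]
gripper_width: 0.219
grasp_force: 59.6
[-0.10482129 -0.09011671  0.31098881] [0.57708057 0.1146949  0.16311039] [-0.57  0.42  0.35  1.85 -0.18  0.9   0.22]
```

View pics/crop3.png

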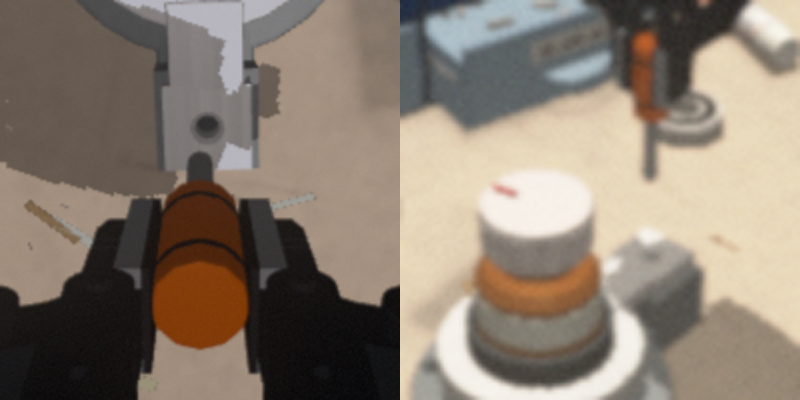

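The wrist crop shows the ear hole at (207,125), i.e. pixel (283.5,212.5). The pin's foot is at crop (200,158), i.e. (280,229), slightly left of the hole.

```bash
python3 - <<'E'
from h import *
c=dict(np.load('d_wrist.npz')); o=bot.get_obs(); e=o['eef_pos']
g=cv2.cvtColor(c['pixels'],cv2.COLOR_RGB2GRAY)
for (x0,y0,w,h,t) in [(272,202,24,20,None)]:
    s=g[y0:y0+h,x0:x0+w]; print(s[::2,::2]); m=(s<85).astype('u1'); M=cv2.moments(m,True); print('dark',m.sum(),x0+M['m10']/M['m00'],y0+M['m01']/M['m00'])
print(g[222:236:2,270:292])
h=ray(c,283.5,212.5,.052); print('hole',h,np.hypot(*(h[:2]-[.5445,.202])))
f=e[2]-.0569
for uv in [(280,227.5),(280,229)]: print('foot',ray(c,*uv,f))
P=cloud(c)
k=(P[...,2]>f+.083)&(P[...,2]<f+.095)&(np.hypot(P[...,0]-e[0],P[...,1]-e[1])<.014); print('handle top',k.sum(),P[k].mean(0),np.ptp(P[k],axis=0)); hs=cv2.cvtColor(c['pixels'],cv2.COLOR_RGB2HSV); k&=(hs[...,1]>150); print(k.sum(),P[k].mean(0),np.ptp(P[k],axis=0))
k=(P[...,2]>f-.003)&(P[...,2]<f+.03)&(np.hypot(P[...,0]-e[0],P[...,1]-e[1])<.02); print('shaft',k.sum(),P[k].mean(0),np.ptp(P[k],axis=0), e)
E
```

```text
[[122 122 125 124 128 126 126 125 124 125 128 124]
 [122 123 123 123 127 127 128 124 124 125 127 124]
 [122 122 123 122 117 106 106 110 122 125 128 125]
 [123 121 122 103  82  63  62  72 100 119 127 125]
 [123 121 105  82  49  48  46  47  74 102 125 125]
 [122 119  99  65  46  48  48  48  57  95 122 124]
 [122 119  96  71  53  48  49  54  68  94 118 123]
 [121 119 101  85  67  64  65  70  81  99 122 126]
 [121 120 112  99  89  73  74  83  97 107 126 124]
 [121 119 121 112  99 101 101 100 107 121 126 126]]
dark 111 283.2882882882883 212.9099099099099
[[123 122 120 121 119 119 121 123 123 119 119 118 116 116 117 119 118 119
  121 121 124 124]
 [122 120 120 121 120 120 122 122 119 119 120 125 124 124 125 125 123 121
  122 122 122 129]
 [122 121 120 119 119 116  99  83  73  66  71  74  84  96 116 122 122 122
  121 122 126 160]
 [120 120 119 117  98  73  58  54  54  53  53  55  56  56  67  93 114 121
  122 121 132 170]
 [120 122 120 107  72  54  53  54  53  54  53  55  55  53  54  70 108 118
  121 132 170 181]
 [120 121 118  96  65  54  53  52  54  53  53  54  54  54  51  58  94 116
  128 168 180 182]
 [122 122 118  87  60  53  54  52  53  54  54  53  55  53  53  59  96 125
  154 171 175 174]]
hole [0.58138405 0.11090602 0.052     ] 0.09827789770034574
foot [0.57667928 0.11511114 0.10722595]
foot [0.57703253 0.11415448 0.10722595]
handle top 2629 [0.57681901 0.11532898 0.19569488] [0.02603633 0.02528238 0.01199559]
1953 [0.57634578 0.11511436 0.19460117] [0.0207316  0.01984279 0.00897494]
shaft 175 [0.57564608 0.11651036 0.12292899] [0.00777068 0.00559792 0.02550204] [0.57779887 0.11464548 0.16412595]
```

```bash
python3 -m jog '[[-0.3,0.15,1,0],[-0.55,0.28,2,0],[-0.55,0.28,3,0],[-0.55,0.28,4,0],[-0.55,0.28,4.3,0],[-0.55,0.28,4.3,0],[-0.55,0.28,4.3,0],[-0.55,0.28,4.3,0],[-0.55,0.28,4.3,0]]'
python3 - <<'E'
from h import *
o=bot.get_obs(); print(o['eef_pos'],o['contact_force'])
ims=[]
for n in ['wrist','scene']:
    c=cam(n); np.savez('d_'+n,**c)
    if n=='scene':ims.append(cv2.resize(c['pixels'][185:245,275:335],(400,400),interpolation=cv2.INTER_CUBIC))
    else: ims.append(cv2.resize(c['pixels'][170:270,230:330],(400,400),interpolation=cv2.INTER_CUBIC))
cv2.imwrite('pics/crop4.png',np.hstack(ims)[...,::-1])
E
```

```text
t: 5.72
eef_pos: [0.5815, 0.11, 0.1198]
tool_rot: [0.0, 0.572, 0.82, 0.0]
contact_force: [-0.6, -0.0, -0.4]
gripper_width: 0.216
grasp_force: 59.6
[0.58145101 0.11001182 0.1197565 ] [-0.55444719 -0.01031817 -0.41126083]
```

View pics/crop4.png

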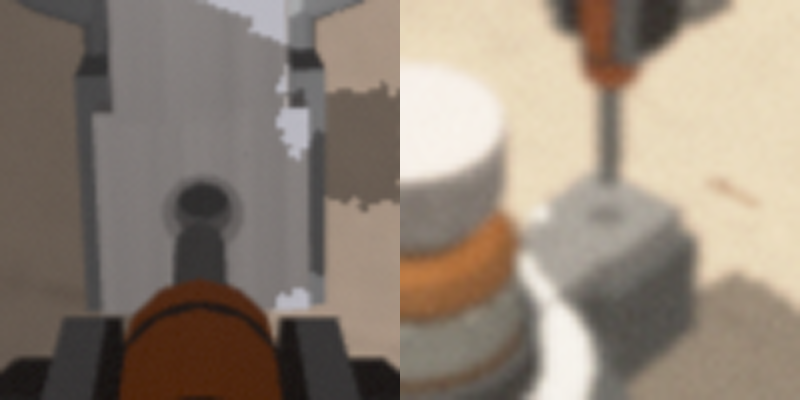

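The wrist crop shows the hole at (203,207), i.e. pixel (280.8,221.8), with the pin's foot edge just below it at about (280,227). The scene crop shows the foot at (306,212) and the hole at (305.8,217).

```bash
python3 - <<'E'
from h import *
w=dict(np.load('d_wrist.npz')); s=dict(np.load('d_scene.npz')); f=.1197-.0569
T=np.array([[-.346,.938],[.938,.346]])
hw=ray(w,280.8,221.8,.052)
for v in (227,228.5): t=ray(w,279.9,v,f); print('wrist',hw,t,'shift tool cm',T@(hw-t)[:2]*100)
hs=ray(s,305.75,217,.052)
for v in (211.3,212.3): t=ray(s,306,v,f); print('scene',hs,t,T@(hs-t)[:2]*100)
E
```

```text
wrist [0.5815882  0.11072207 0.052     ] [0.58104141 0.1103737  0.0628    ] shift tool cm [0.01375796 0.06334193]
wrist [0.5815882  0.11072207 0.052     ] [0.58139567 0.10941234 0.0628    ] shift tool cm [0.11619051 0.06337532]
scene [0.57697299 0.11332227 0.052     ] [0.58211952 0.10999756 0.0628    ] [ 0.48992733 -0.36770967]
scene [0.57697299 0.11332227 0.052     ] [0.57902273 0.11174186 0.0628    ] [ 0.21916315 -0.13758404]
```

```bash
python3 -m jog '[[0.08,0.04,0,0],[0.08,0.04,0.4,0],[0.08,0.04,0.8,0],[0.08,0.04,1.2,0],[0.08,0.04,1.5,0],[0.08,0.04,1.8,0],[0.08,0.04,1.8,0]]'; python3 -c "
from h import *
o=bot.get_obs();print(o['contact_force'],o['torque'])"
```

```text
t: 6.4
eef_pos: [0.5807, 0.1107, 0.1004]
tool_rot: [-0.0, 0.572, 0.82, -0.001]
contact_force: [-0.3, 0.1, -0.6]
gripper_width: 0.215
grasp_force: 59.6
[-0.26445362  0.11970389 -0.63831189] [-0.03916828  0.00307278 -0.02646106]
```

```bash
python3 -m jog '[[0,0,0.4,0],[0,0,0.8,0],[0,0,1.2,0],[0,0,1.6,0],[0,0,1.6,0]]'; python3 -c "
from h import *
o=bot.get_obs();print(o['contact_force'],o['torque'])"
```

```text
t: 6.82
eef_pos: [0.5808, 0.1107, 0.0843]
tool_rot: [-0.0, 0.572, 0.82, -0.0]
contact_force: [-1.1, -0.3, -0.0]
gripper_width: 0.21
grasp_force: 59.6
[-1.05086458 -0.28477486 -0.01041069] [ 0.00708232 -0.07396692  0.02035147]
```

In the lower hole now (foot at 27 mm). Pushing home.

```bash
python3 -m jog '[[0,0,0.4,0],[0,0,0.8,0],[0,0,1.2,0],[0,0,1.6,0],[0,0,1.8,0],[0,0,1.9,0],[0,0,2.0,0],[0,0,2.1,0],[0,0,2.1,0]]'; python3 -c "
from h import *
o=bot.get_obs();print(o['contact_force'],o['torque'])"
```

```text
t: 7.57
eef_pos: [0.5819, 0.1111, 0.0649]
tool_rot: [0.0, 0.572, 0.82, 0.001]
contact_force: [0.6, 0.5, 1.9]
gripper_width: 0.22
grasp_force: 59.8
[0.59001681 0.47048511 1.90323848] [ 0.06785705 -0.06258503  0.03373504]
```

```bash
python3 -m jog '[[0,0,0.1,0],[0,0,0.2,0],[0,0,0.2,0],[0,0,0.2,0]]'; python3 -c "
from h import *
o=bot.get_obs();print(o['contact_force'],o['torque'])"
```

```text
t: 7.9
eef_pos: [0.5829, 0.1113, 0.0647]
tool_rot: [0.001, 0.572, 0.82, 0.002]
contact_force: [-3.3, 0.1, 16.4]
gripper_width: 0.218
grasp_force: 61.6
[-3.28735895  0.08418614 16.41449291] [-0.00530602  0.84787471  0.05491298]
```

```bash
python3 -m jog '[[0,0,-0.15,0],[0,0,-0.2,0],[0,0,-0.2,0]]'; python3 -m jog '[[0,0,0,0],[0,0,0,0],[0,0,0,0],[0,0,0,0],[0,0,0,0],[0,0,0,0],[0,0,0,0],[0,0,0,0]]' -1; python3 -m jog '[[0,0,-2,0],[0,0,-4,0],[0,0,-7,0],[0,0,-10,0],[0,0,-13,0],[0,0,-15,0],[0,0,-15,0],[0,0,-15,0]]'
python3 - <<'E'
from h import *
o=bot.get_obs(); print(o['eef_pos'],o['q'].round(2))
ims=[]
for n in ['wrist','scene']:
    c=cam(n); np.savez('e_'+n,**c); P=cloud(c); hsv=cv2.cvtColor(c['pixels'],cv2.COLOR_RGB2HSV)
    k=(P[...,2]>.137)&(P[...,2]<.148)&(np.hypot(P[...,0]-.546,P[...,1]-.201)<.045); print(n,'cap top',k.sum(),P[k].mean(0),np.ptp(P[k],axis=0))
    v,u=np.nonzero(k); (x,y),r=cv2.minEnclosingCircle(np.stack([u,v],1).astype('f4')); print(ray(c,x,y,.142),x,y,r)
    k&=(hsv[...,1]>60)&((hsv[...,0]<8)|(hsv[...,0]>170)); print('red',k.sum(),P[k].mean(0))
    k=(P[...,2]>.08)&(P[...,2]<.11)&(np.hypot(P[...,0]-.5785,P[...,1]-.1115)<.02)&(hsv[...,1]>110)
    print('handle',k.sum(),P[k].mean(0) if k.any() else '',P[k][:,2].max() if k.any() else '')
    ims.append(cv2.resize(c['pixels'],(400,300)) if n=='wrist' else cv2.resize(c['pixels'][175:260,235:348],(400,300),interpolation=cv2.INTER_CUBIC))
cv2.imwrite('pics/crop5.png',np.hstack(ims)[...,::-1])
E
```

```text
t: 8.15
eef_pos: [0.5817, 0.111, 0.0649]
tool_rot: [0.0, 0.572, 0.82, 0.001]
contact_force: [-0.4, 0.4, 6.3]
gripper_width: 0.217
grasp_force: 60.2
t: 8.82
eef_pos: [0.5811, 0.1108, 0.0642]
tool_rot: [-0.0, 0.572, 0.82, -0.0]
contact_force: [-0.4, -0.3, -0.5]
gripper_width: 1.002
grasp_force: 0.0
t: 9.48
eef_pos: [0.5818, 0.1109, 0.2155]
tool_rot: [0.001, 0.572, 0.82, 0.001]
contact_force: [-0.3, 0.6, -0.9]
gripper_width: 0.998
grasp_force: 0.0
[0.58182219 0.1109484  0.21545118] [-0.58  0.37  0.37  1.8  -0.16  1.    0.2 ]
wrist cap top 7193 [0.54596764 0.19845535 0.14181548] [0.05874046 0.0586214  0.00752802]
[0.54564693 0.19861213 0.142     ] 274.204833984375 74.0722885131836 50.10456085205078
red 168 [0.56219986 0.20812445 0.14250175]
handle 478 [0.5809172  0.11147312 0.09551589] 0.09872687156068577
scene cap top 435 [0.54342765 0.20137668 0.14029623] [0.05679648 0.05803038 0.00624311]
[0.54259308 0.2012329  0.142     ] 275.4482727050781 203.0 14.586140632629395
red 7 [0.56214863 0.21028398 0.14081734]
handle 77 [0.57671699 0.11476804 0.09090715] 0.09795020535499233
```

View pics/crop5.png

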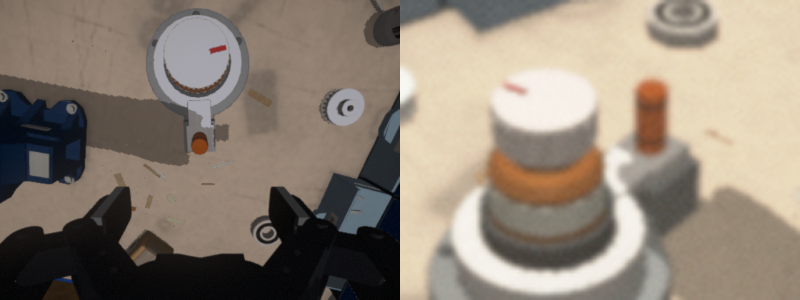

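The crops show the pin standing home in the ear (scene crop 650,115), the cap with its red mark (wrist crop 217,49), and the ear still under the pin. I'll centre over the cap and measure again.

```bash
python3 -m jog '[[3,-0.1,0,0],[6,-0.2,0,0],[9,-0.3,0,0],[9.5,-0.3,0,0],[9.5,-0.3,0,0],[9.5,-0.3,0,0],[9.5,-0.3,0,0],[9.5,-0.3,0,0]]'
python3 - <<'E'
from h import *
o=bot.get_obs()
c=cam('wrist'); P=cloud(c); hsv=cv2.cvtColor(c['pixels'],cv2.COLOR_RGB2HSV)
k=(P[...,2]>.137)&(P[...,2]<.148)&(np.hypot(P[...,0]-.546,P[...,1]-.201)<.045)
v,u=np.nonzero(k); (x,y),r=cv2.minEnclosingCircle(np.stack([u,v],1).astype('f4')); p=ray(c,x,y,.142); print(P[k].mean(0),p,x,y,r*2*(c['pose'][2,3]-.142)/c['f'])
k&=(hsv[...,1]>60)&((hsv[...,0]<8)|(hsv[...,0]>170)); d=P[k].mean(0)-p; print('red',k.sum(),np.degrees(np.arctan2(d[1],d[0])))
print(o['eef_pos'],o['q'].round(2),tool([*p[:2],.110])[0])
E
```

```text
t: 10.25
eef_pos: [0.546, 0.197, 0.214]
tool_rot: [0.0, 0.573, 0.819, -0.0]
contact_force: [1.0, -0.2, -0.5]
gripper_width: 1.0
grasp_force: 0.0
[0.54553105 0.19942155 0.14177843] [0.54531666 0.20016557 0.142     ] 281.058837890625 216.25616455078125 0.0550610881134564
red 128 25.567341688424484
[0.5460253  0.19696496 0.21395318] [-0.73  0.35  0.34  1.82 -0.14  0.99  0.03] [ 0.31142515  0.04259562 10.40644139]
```

```bash
python3 -m jog '[[0.28,0.04,0,0],[0.28,0.04,3,0],[0.28,0.04,6,0],[0.28,0.04,8,0],[0.28,0.04,9,0],[0.28,0.04,9.8,0],[0.28,0.04,10.3,0],[0.28,0.04,10.3,0],[0.28,0.04,10.3,0]]'
python3 -m jog '[[0,0,0,0],[0,0,0,0],[0,0,0,0],[0,0,0,0],[0,0,0,0],[0,0,0,0],[0,0,0,0]]' 1 80
python3 - <<'E'
from h import *
o=bot.get_obs(); print(o['contact_force'],o['torque'],o['q'].round(2))
c=cam('wrist'); save(c,'w6.png')
E
```

```text
t: 11.05
eef_pos: [0.5456, 0.2018, 0.1121]
tool_rot: [0.0, 0.572, 0.82, 0.001]
contact_force: [-0.5, 0.1, 1.0]
gripper_width: 1.0
grasp_force: 0.0
t: 11.63
eef_pos: [0.5454, 0.2019, 0.1129]
tool_rot: [0.0, 0.572, 0.82, 0.001]
contact_force: [-3.5, -1.3, 9.2]
gripper_width: 0.66
grasp_force: 83.0
[-3.51679434 -1.26058582  9.22914148] [-0.22857147  0.70431527 -0.00763404] [-0.7   0.48  0.3   1.9  -0.2   0.79  0.07]
```

View pics/w6.png

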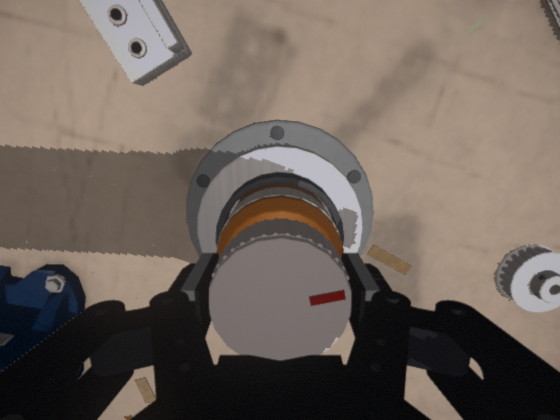

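The wrist view shows the cap squarely between the pads (centre about 280,298), with the red mark at (327,297). Twisting the first part.

```bash
python3 -m jog '[[0,0,0,-0.06],[0,0,0,-0.12],[0,0,0,-0.18],[0,0,0,-0.24],[0,0,0,-0.3],[0,0,0,-0.3]]' - 100
python3 -c "
from h import *
o=bot.get_obs();print(o['contact_force'],o['torque'],o['q'].round(2))
c=cam('wrist');P=cloud(c); hsv=cv2.cvtColor(c['pixels'],cv2.COLOR_RGB2HSV)
k=(P[...,2]>.137)&(P[...,2]<.155)&(np.hypot(P[...,0]-.546,P[...,1]-.201)<.045)&(hsv[...,1]>60)&((hsv[...,0]<8)|(hsv[...,0]>170));v,u=np.nonzero(k);print('red px',k.sum(),u.mean(),v.mean(),P[k].mean(0))"
```

```text
t: 12.18
eef_pos: [0.5456, 0.2021, 0.1131]
tool_rot: [0.0, 0.442, 0.897, 0.001]
contact_force: [-2.7, -1.0, 9.8]
gripper_width: 0.656
grasp_force: 103.8
[-2.73194424 -0.95748206  9.83772073] [-0.1676598   0.68571404 -0.02776044] [-0.64  0.47  0.23  1.9  -0.15  0.79  0.32]
red px 374 327.3048128342246 297.331550802139 [0.55949163 0.21324151 0.14267147]
```

The mark keeps its place in the wrist image, so the cap turns with the gripper. Continuing.

```bash
python3 -m jog '[[0,0,0,-0.06],[0,0,0,-0.12],[0,0,0,-0.18],[0,0,0,-0.24],[0,0,0,-0.3],[0,0,0,-0.36],[0,0,0,-0.42],[0,0,0,-0.48],[0,0,0,-0.54],[0,0,0,-0.6],[0,0,0,-0.63],[0,0,0,-0.63],[0,0,0,-0.63]]'
python3 -c "
from h import *
o=bot.get_obs();print(o['contact_force'],o['torque'],o['q'].round(2))
c=cam('wrist');save(c,'w7.png');P=cloud(c); hsv=cv2.cvtColor(c['pixels'],cv2.COLOR_RGB2HSV)
k=(P[...,2]>.137)&(P[...,2]<.155)&(np.hypot(P[...,0]-.546,P[...,1]-.201)<.045)&(hsv[...,1]>60)&((hsv[...,0]<8)|(hsv[...,0]>170));v,u=np.nonzero(k);print('red px',k.sum(),u.mean(),v.mean(),P[k].mean(0))"
```

```text
t: 13.32
eef_pos: [0.544, 0.2013, 0.1135]
tool_rot: [-0.001, 0.144, 0.99, -0.0]
contact_force: [-9.8, -3.1, 18.7]
gripper_width: 0.656
grasp_force: 104.7
[-9.8340567  -3.08675478 18.65368989] [-0.76029657  2.02667321 -0.11146503] [-0.52  0.46  0.07  1.89 -0.05  0.79  0.86]
red px 377 327.893899204244 297.48275862068965 [0.54815417 0.21861212 0.14314655]
```

```bash
python3 -m jog '[[0,0,-0.2,0],[0,0,-0.4,0],[0,0,-0.6,0],[0,0,-0.8,0],[0,0,-1,0],[0,0,-1,0]]'; python3 -c "
from h import *
o=bot.get_obs();print(o['contact_force'],o['torque'])"
```

```text
t: 13.87
eef_pos: [0.5441, 0.2011, 0.1211]
tool_rot: [-0.001, 0.143, 0.99, -0.001]
contact_force: [-5.2, -2.8, 0.7]
gripper_width: 0.655
grasp_force: 106.3
[-5.2344123  -2.75583119  0.65226664] [-0.60270931  1.05217616 -0.01416489]
```

Lifting freely, with no downward pull. Raising further.

```bash
python3 -m jog '[[0,0,-0.5,0],[0,0,-1,0],[0,0,-2,0],[0,0,-3,0],[0,0,-4,0],[0,0,-5,0],[0,0,-5.3,0],[0,0,-5.3,0],[0,0,-5.3,0],[0,0,-5.3,0]]'; python3 - <<'E'
from h import *
o=bot.get_obs();print(o['contact_force'],o['torque'])
ims=[]
for n in ['wrist','scene']:
    c=cam(n); P=cloud(c); hsv=cv2.cvtColor(c['pixels'],cv2.COLOR_RGB2HSV)
    k=(P[...,2]>.19)&(P[...,2]<.22)&(np.hypot(P[...,0]-.545,P[...,1]-.2)<.03)&(hsv[...,2]>150)&(hsv[...,1]<60); print(n,'cap',k.sum(),P[k].mean(0),P[k][:,2].max())
    k=(P[...,2]>.07)&(P[...,2]<.11)&(np.hypot(P[...,0]-.58,P[...,1]-.1115)<.02)&(hsv[...,1]>110);print('pin',k.sum(),P[k].mean(0) if k.any() else '',P[k][:,2].max() if k.any() else '')
    ims.append(cv2.resize(c['pixels'],(400,300)) if n=='wrist' else cv2.resize(c['pixels'][155:260,215:355],(400,300),interpolation=cv2.INTER_CUBIC))
cv2.imwrite('pics/crop8.png',np.hstack(ims)[...,::-1])
E
```

```text
t: 14.7
eef_pos: [0.5446, 0.2015, 0.1739]
tool_rot: [-0.0, 0.143, 0.99, -0.0]
contact_force: [-0.7, -0.1, -1.1]
gripper_width: 0.65
grasp_force: 106.4
[-0.69377688 -0.14793483 -1.06773605] [-0.01027539 -0.01011     0.04412712]
wrist cap 265 [0.56941888 0.21294197 0.20257835] 0.2041169395824171
pin 0  
scene cap 363 [0.54565737 0.20101653 0.20100332] 0.20378156702457423
pin 106 [0.57792345 0.11532077 0.08785161] 0.09888004614689205
```

View pics/crop8.png

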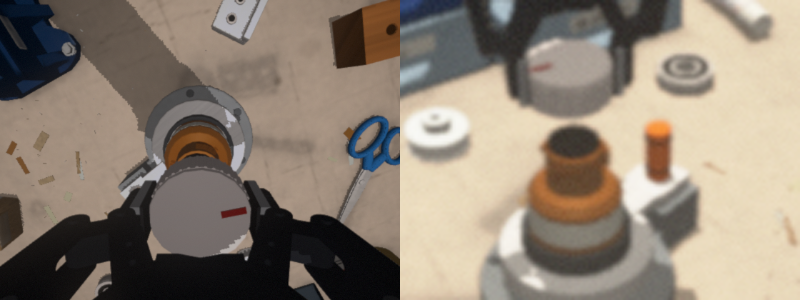

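The cap is off and held level over the open jar (scene crop 572,78), with its top at about 0.203 m, so its lower edge is about 4 cm above the rim. The pin stands home in the ear (657,150).

```bash
python3 -c "
from station import bot
print(bot.hand_in())"
```

```text
the job is handed in; nothing more can be done
None
```

The job is handed in at about 15 s on the robot's clock: the pin is fully home and released, and the cap, twisted about 53° and lifted off, is held level over the jar about 4 cm above the rim; I saw no bystander disturbed.

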